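# Fold the walnut recipe stand flat

### The arm

A 6-joint arm with a two-finger parallel gripper is mounted at the origin on a cart in front of the work surface, level with it; the furniture and walls round the work are solid. World frame = base frame: x ahead of the robot, y to its left, z up, the work surface at z = 0. Lengths are in m, angles in rad, forces in N, time in s.
With the tool pointing down it reaches from about 0.425 to 0.95 m from the base axis. Payload 3.5 kg.
Tool frame: the origin (TCP) lies midway between the tips of the shut fingers; the grasp point (between the pads) lies 19 mm behind it; z points along the fingers, y is the direction in which the jaws open and shut (so a half turn about z gives the same grasp; the last joint's range is limited). The gripper opens to 85 mm and grips with 20 to 120 N. Pads are 22 mm wide; open, the fingers measure 114 mm over their backs; the gripper's body (76 mm by 85 mm) begins 54 mm behind the grasp point. The pads swing forward as they close: fully open they stand 13 mm farther back than shut.
Start: joints at [-1.347, 0.286, 1.577, -0, 1.279, -0.15], TCP at [0.247, -0.628, 0.194] pointing down, gripper open.
Joint ranges: [-2.77, 2.77], [-0.9, 2.22], [0.21, 2.48], [-1.53, 4.67], [0.24, 2.81], [-2.84, 2.84]. Speed limits (rad/s): [2.79, 2.79, 3.14, 3.14, 3.14, 3.14].

### API

Orientations are given as a unit quaternion [x, y, z, w].
In Python, from plant import * gives the robot as it stands.
- The arm moves only by the shell command python3 -m jog 'ROWS' [FORCE]. ROWS is a JSON object of lists of equal length, an entry for each row: "travel": the shift along the world's x, y, z in mm, a list of three; "dr": the turn, a rotation vector about the world's x, y, z in degrees, a list of three; "jaw": the closure in counts, from 0 (fully open) to 255 (shut). In form: {"travel": [[x, y, z], ...], "dr": [[wx, wy, wz], ...], "jaw": [jaw, ...]}. A call has 1 to 5 rows; each row shifts and turns the commanded pose from where the row before left it; what a row does not reach is not made up. A row lasts 1/12 s, in which the tool goes at most 41.7 mm and 7.16 degrees, less where a joint would pass 70% of its speed; a pose out of reach is approached as far as the arm can. A call is refused whole if a number of a shift passes 41.7 or a number of a turn 7.16, either way. A call with a gripper value outside its range is refused whole. The fingers move at their own pace and stop on an object; FORCE is the grip in N (left out, the last holds). Time passes only in rows, so rows that do not move let the fingers close. It gives the time, the measured TCP pose, the force and the opening at its end, in the units of the state.
- get_state(): the state, without advancing time (a new reading comes with each control period).
- read_camera(name): name is "scene" or "top" or "wrist"; returns the picture (400x640x3 uint8, red, green, blue); there is no depth.
- camera_info(name): a dict with "K" (3x3 intrinsics, pixels), "R" (3x3) and "t" (3): a world point X has camera coordinates R X + t; the wrist camera has in their place "mount" (4x4, takes a point from camera to tool coordinates, whose origin is the TCP and whose axes are the flange's). Camera axes: x right, y down, z forward; pixel columns grow to the right and rows downward; lengths in m; the calibration is good to about 2 mm. A picture is of the moment at which its call begins: read the wrist's pose just before it. camera_info takes no time and is no camera call.
- sign_off(): hands the job in, once; it reports no verdict.
The state is a dict: "time": time; "qpos": joint angles; "dq": joint speeds; "joint_efforts": joint torques, N m; "eef_pos": TCP position; "tcp_rot": TCP orientation; "contact_force": force on the tool from outside, world axes, zero at the start; "wrist_torque": the same for the moment, N m; "opening": opening from 0.0 (shut) to 1.0 (fully open).
Only numpy, scipy, OpenCV 4.12 (cv2) and the standard library are available. Lean on these libraries where they do the work, as an engineer would, in place of code of your own. Each camera call takes 0.05 s, during which the arm holds its last target. There are 200 camera calls.

### The job

Fold the dark walnut recipe stand, the one with the orange tab, down flat. Its ratchet only lets the board rise, so take the tab, lift the board past the top notch until the brass pawl tips out of the teeth, then lower it gently all the way by hand without dropping it, and let go; leave the white stand as it is.

Things in the scene. Friction and masses are not known exactly. Their poses are not given: they have to be found in the camera images.
- walnut_stand_tab (a point): Centre of the orange pull tab at the middle of the walnut board's free edge, 205 mm from the hinge line along the board and 4 mm above the hinge plane: pinch here. Tab 20 mm wide along the hinge line, 14 thick, 75 long (ends 30 mm beyond this point; board edge 45 mm inward); clear all round. Axes: x along board from hinge, y hinge line, z out of the face. It turns between pads closed along y.
- walnut_stand_hinge (a point): Middle of the walnut stand's hinge line, 45 mm above the worktop, at the stand's edge nearer the robot; the stand does not move. Axes: x level from the hinge towards the free edge (where the board points when flat), y along the hinge line, z up. Board dark walnut, 150 x 150 x 8 mm. A toothed steel cheek and brass pawl at the hinge's -y end need no touch.
- walnut_stand_board (a joint): Board angle, rad: 0 flat (tab centre 49 mm above worktop), growing as the free edge rises; stop at 1.43. Starts propped in a notch near 0.22, 0.39 or 0.57; top notch 0.75. Released below there, it drops to the last notch passed. Beyond, a cam tips the pawl out by 1.08 to 1.2 and it stays out: the board can go fully down. Board 0.3 kg; lifting takes 2 to 3 N at the tab; let go below 0.9, it falls.
- white_stand_tab (a point): Centre of the grey pull tab of the other stand, painted white, otherwise built the same, beside the walnut one with its board propped in a notch. It must stay as it is.

How it is judged:
On the way:
1. the walnut board is lifted well past its top notch, where the pawl tips out (value of joint walnut_stand_board above 1.05 rad), for 0.05 s.
At the end, for the whole second after the job is handed in: The walnut board lies flat (joint below 0.08 rad) and at rest, and the white stand's tab is within 30 mm of where it was (value of joint walnut_stand_board below 0.08 rad and velocity of joint walnut_stand_board between -0.1 and 0.1 rad/s and distance of white_stand_tab from where it was at the start of the episode below 0.03 m); the robot touches nothing.
It fails at once if the walnut board is dropped (falls faster than 2 rad/s) (velocity of joint walnut_stand_board below -2 rad/s).
It fails at once if the white stand's board is moved more than 30 mm at its tab (distance of white_stand_tab from where it was at the start of the episode above 0.03 m).
It also fails if it takes over 48 s, if anything falls off the work surface, if the arm or the gripper's body presses on something with over 40 N, if the wrist force passes 120 N, or if a joint passes its speed limit or range.

## Working session

There is one attempt and no reset: what is moved stays moved. The work goes in short steps, Python scripts to look and compute and a shell command to move; the robot and the scene stay as the last step left them, time stands still between calls to the robot, and variables do not carry over. Pictures are saved under pics/ and viewed, about 8 in all and at most 12, crops included, and the job is handed in when it is done.

```bash
mkdir -p pics; ls; python3 - <<'E'
from plant import *
import cv2,numpy as np
s=get_state();print(s)
for n in("scene","top"):
    im=read_camera(n);cv2.imwrite(f"pics/{n}0.png",im[...,::-1]);i=camera_info(n);print(n,{k:np.round(v,4).tolist() for k,v in i.items() if k in "KRt"})
a=cv2.imread("pics/scene0.png");b=cv2.imread("pics/top0.png")
print(np.round(camera_info("wrist")["mount"],4).tolist())
E
```

```text
pics
{'time': 0.0, 'qpos': array([-1.34704107e+00,  2.87168047e-01,  1.57818138e+00,  2.37727332e-07,
        1.27857779e+00, -1.49998716e-01]), 'dq': array([ 7.97662163e-04,  1.40711965e-03,  9.55290591e-05, -4.67050912e-04,
       -2.38228243e-05, -1.01303787e-03]), 'joint_efforts': array([-1.54649420e-03, -4.05980122e+01, -2.92625624e+01, -1.69993809e-04,
        5.86485170e-03, -4.33283617e-06]), 'eef_pos': array([ 0.24631357, -0.62765964,  0.19254331]), 'tcp_rot': array([ 9.82588592e-01,  1.85791004e-01, -4.29239384e-05, -1.16649423e-03]), 'contact_force': array([-0.65365523, -0.55093072, -0.37335668]), 'wrist_torque': array([ 0.00692668,  0.0349462 , -0.00670452]), 'opening': 1.0004402216874084}
scene {'K': [[495.8558, 0.0, 322.2736], [0.0, 495.8558, 191.3786], [0.0, 0.0, 1.0]], 'R': [[-0.7421, -0.6699, -0.0222], [-0.3467, 0.412, -0.8427], [0.5737, -0.6177, -0.538]], 't': [0.3832, 0.27, 0.9556]}
top {'K': [[512.6865, 0.0, 321.9571], [0.0, 512.6865, 204.9407], [0.0, 0.0, 1.0]], 'R': [[-0.0086, -0.9998, 0.0195], [-0.9857, 0.0052, -0.1684], [0.1682, -0.0207, -0.9855]], 't': [-0.0126, 0.5418, 1.2225]}
[[0.0006, -0.9523, -0.3051, 0.0788], [1.0, 0.0006, 0.0003, -0.0003], [-0.0001, -0.3051, 0.9523, -0.1804], [0.0, 0.0, 0.0, 1.0]]
```

View pics/scene0.png

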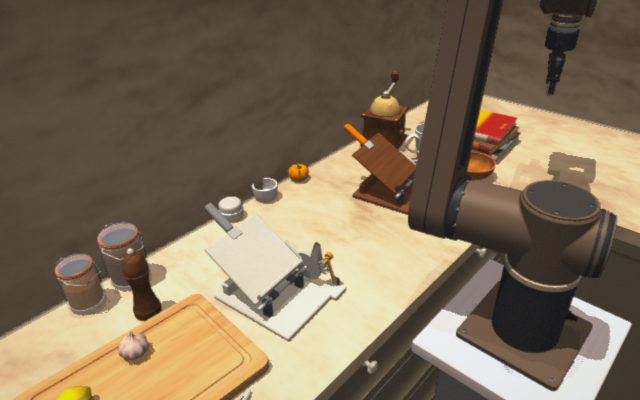

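View pics/top0.png

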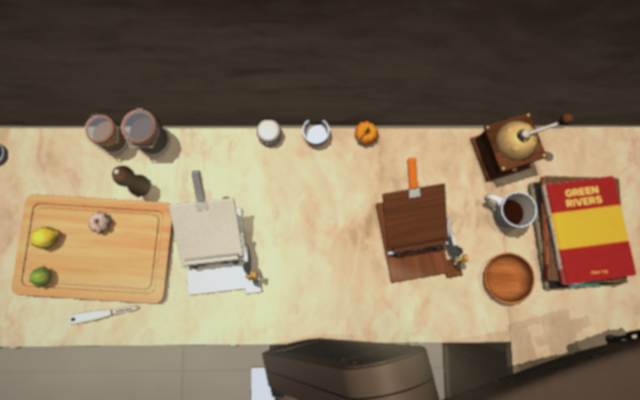

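The scene view shows the walnut stand at about (385,175) with its orange tab at (356,134), and the white stand at (265,260). The top view has the orange tab at (412,173), the walnut board at (415,215) and its hinge near (418,252). The pepper-sized pumpkin at (367,133) is also orange and must be masked out.

```bash
cat > h.py <<'E'
import cv2,numpy as np
from plant import *
def cam(n):
    i=camera_info(n);return np.array(i["K"]),np.array(i["R"]),np.array(i["t"])
def tri(pa,pb):
    P=[k@np.c_[r,t] for k,r,t in (cam("scene"),cam("top"))]
    X=cv2.triangulatePoints(P[0],P[1],np.float64(pa).reshape(2,1),np.float64(pb).reshape(2,1)).ravel();X=X[:3]/X[3]
    e=[np.round((lambda v:v[:2]/v[2])(p@np.r_[X,1])-q,1) for p,q in zip(P,(pa,pb))]
    return X,e
def plane(n,p,z):
    K,R,t=cam(n);c=-R.T@t;d=R.T@np.linalg.inv(K)@np.r_[p,1];return c+d*(z-c[2])/d[2]
def blob(im,roi,lo,hi):
    x0,y0,x1,y1=roi;h=cv2.cvtColor(im[y0:y1,x0:x1],cv2.COLOR_BGR2HSV)
    m=cv2.inRange(h,np.array(lo),np.array(hi));c,_=cv2.findContours(m,0,2);c=max(c,key=cv2.contourArea)
    return c+np.array([x0,y0]),m
E
python3 - <<'E'
from h import *
ends={}
for n,roi in(("scene",(335,115,385,160)),("top",(395,145,430,200))):
    im=cv2.imread(f"pics/{n}0.png");c,m=blob(im,roi,(4,150,120),(20,255,255))
    r=cv2.minAreaRect(c);b=cv2.boxPoints(r)
    L=[(np.linalg.norm(b[i]-b[(i+1)%4]),i) for i in range(4)];i=min(L)[1]
    e=[(b[i]+b[(i+1)%4])/2,(b[(i+2)%4]+b[(i+3)%4])/2];e.sort(key=lambda p:p[1]);ends[n]=e
    print(n,r,e,cv2.contourArea(c))
t,et=tri(ends["scene"][0],ends["top"][0]);r,er=tri(ends["scene"][1],ends["top"][1])
print("tip",t,et,"root",r,er,np.linalg.norm(t-r)); d=(t-r)/np.linalg.norm(t-r);print("dir",d,"elev",np.arcsin(d[2]),"az",np.degrees(np.arctan2(d[1],d[0])))
a=cv2.imread("pics/top0.png")[140:300,360:480];b=cv2.imread("pics/scene0.png")[110:220,330:430]
v=np.hstack([cv2.resize(a,None,fx=3.5,fy=3.5,interpolation=2),cv2.resize(cv2.copyMakeBorder(b,0,50,0,0,0),(350,560),interpolation=2)])
cv2.imwrite("pics/crop.png",v);print(v.shape)
E
```

```text
scene ((370.8539733886719, 149.2103729248047), (16.182743072509766, 33.70232009887695), 50.710594177246094) [array([383.89606, 138.53958], dtype=float32), array([357.8119 , 159.88116], dtype=float32)] 309.5
top ((412.12054443359375, 172.567626953125), (29.374759674072266, 7.976436614990234), 85.60128784179688) [array([410.99408, 157.92351], dtype=float32), array([413.247  , 187.21175], dtype=float32)] 198.5
tip [ 0.58879643 -0.25172308  0.14133501] [array([-21.3,  -3.8]), array([13.2, 19.5])] root [ 0.58517075 -0.23699483  0.06892056] [array([2. , 0.1]), array([-1.3, -1.8])] 0.07398594325102471
dir [ 0.04900498 -0.19906813  0.97875962] elev 1.3643211331104668 az -76.1703733521768
(560, 770, 3)
```

View pics/crop.png

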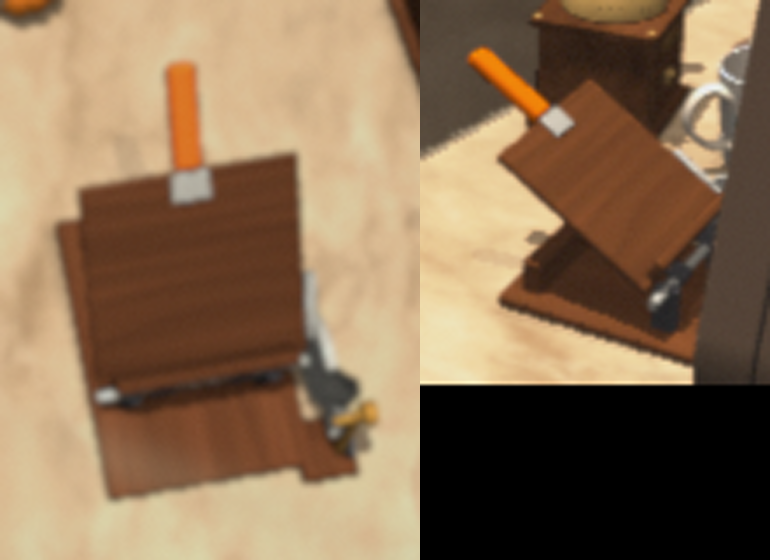

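The crop shows the orange tab clearly against the wood. Its tip is at top-view (412,158) and its root at the grey plate near (413,189). The scene tip is near (346,125). My scene mask took in walnut as well, so I'll tighten it.

```bash
python3 - <<'E'
from h import *
ends={}
for n,roi in(("scene",(335,115,370,150)),("top",(395,145,430,200))):
    im=cv2.imread(f"pics/{n}0.png");c,m=blob(im,roi,(5,200,150),(20,255,255))
    r=cv2.minAreaRect(c);b=cv2.boxPoints(r)
    i=min((np.linalg.norm(b[i]-b[(i+1)%4]),i) for i in range(4))[1]
    e=[(b[i]+b[(i+1)%4])/2,(b[(i+2)%4]+b[(i+3)%4])/2];e.sort(key=lambda p:p[1]);ends[n]=e
    print(n,r,e)
t,et=tri(ends["scene"][0],ends["top"][0]);r,er=tri(ends["scene"][1],ends["top"][1])
d=(t-r)/np.linalg.norm(t-r)
print("tip",t,et,"root",r,er,np.linalg.norm(t-r));print("dir",d,"elev",np.arcsin(d[2]),"az",np.degrees(np.arctan2(d[1],d[0])))
# board corners/hinge line in the top view, crop px /3.5 + offset
f=lambda x,y:np.array([360+x/3.5,140+y/3.5])
for z in (.01,.0):
    q=[plane("top",f(*p),z) for p in((58,225),(110,495),(300,470))];print("base z",z,np.round(q,3).tolist(),np.degrees(np.arctan2(*(q[0]-q[1])[1::-1])))
q=[plane("top",f(*p),.045) for p in((105,395),(300,358))];print("hinge ends",q,np.degrees(np.arctan2(*(q[0]-q[1])[1::-1]))-90)
E
```

```text
scene ((354.917236328125, 133.0930938720703), (25.74410057067871, 6.228411674499512), 41.6335334777832) [array([345.29654, 124.54137], dtype=float32), array([364.53793, 141.64482], dtype=float32)]
top ((412.11602783203125, 172.9507293701172), (28.15006446838379, 5.821401596069336), 85.42607879638672) [array([410.99362, 158.92052], dtype=float32), array([413.23843, 186.98094], dtype=float32)]
tip [ 0.62347297 -0.2165869   0.17460335] [array([-0.4, -0. ]), array([0.3, 0.4])] root [ 0.56563046 -0.22733795  0.13707085] [array([-0.8, -0.1]), array([0.5, 0.7])] 0.06978559718090413
dir [0.8288603  0.15405832 0.53782584] elev 0.5678560786377689 az 10.52927849220579
base z 0.01 [[0.549, -0.156, 0.01], [0.354, -0.188, 0.01], [0.37, -0.325, 0.01]] 9.288695371856438
base z 0.0 [[0.551, -0.158, 0.0], [0.354, -0.19, 0.0], [0.371, -0.328, 0.0]] 9.288695371856434
hinge ends [array([ 0.42221607, -0.18162697,  0.045     ]), array([ 0.44718114, -0.31972877,  0.045     ])] 10.246862685077375
```

Measurements agree:
- **Board angle:** 0.568 rad, which matches the 0.57 notch.
- **Tab centre:** about (0.601,-0.221,0.159). The expected z is 0.159.
- **Azimuth:** about 10°.
- **Hinge:** about (0.433,-0.250,0.045), consistent with the hinge line seen in the top view.

I'll move over the tab, staying high.

```bash
python3 -m jog '{"travel":[[20,23,20],[24,27,14],[24,27,14],[24,27,14],[24,27,14]],"dr":[[0,0,-0.8],[0,0,-0.8],[0,0,-0.8],[0,0,-0.8],[0,0,-0.8]],"jaw":[0,0,0,0,0]}'
python3 -m jog '{"travel":[[24,28,8],[24,28,6],[24,28,5],[24,28,5],[24,28,5]],"dr":[[0,0,-0.8],[0,0,-0.8],[0,0,-0.8],[0,0,-0.8],[0,0,-0.8]],"jaw":[0,0,0,0,0]}'
python3 -m jog '{"travel":[[24,28,0],[24,28,0],[24,28,0],[24,28,0],[22,25,0]],"dr":[[0,0,-0.7],[0,0,-0.7],[0,0,-0.7],[0,0,-0.7],[0,0,-0.6]],"jaw":[0,0,0,0,0]}'
python3 -m jog '{"travel":[[0,0,0],[0,0,0]],"dr":[[0,0,0],[0,0,0]],"jaw":[0,0]}'
```

```text
time: 0.52
eef_pos: [0.3631, -0.4958, 0.2699]
tcp_rot: [0.989, 0.151, -0.0, -0.001]
contact_force: [0.0, -0.2, 0.7]
opening: 0.998
time: 0.93
eef_pos: [0.4832, -0.3556, 0.2987]
tcp_rot: [0.993, 0.116, -0.0, -0.0]
contact_force: [0.7, -0.9, 0.1]
opening: 1.0
time: 1.35
eef_pos: [0.6014, -0.2182, 0.2983]
tcp_rot: [0.996, 0.087, -0.0, -0.0]
contact_force: [0.1, -0.1, -0.4]
opening: 0.998
time: 1.52
eef_pos: [0.601, -0.2187, 0.298]
tcp_rot: [0.996, 0.089, -0.001, -0.0]
contact_force: [0.8, -0.3, 0.0]
opening: 0.999
```

```bash
python3 - <<'E'
from h import *
from scipy.spatial.transform import Rotation as Ro
s=get_state();im=read_camera("wrist")[...,::-1].copy();i=camera_info("wrist");K=np.array(i["K"]);M=np.array(i["mount"])
R=Ro.from_quat(s["tcp_rot"]).as_matrix();T=np.eye(4);T[:3,:3]=R;T[:3,3]=s["eef_pos"];C=T@M;Ci=np.linalg.inv(C)
def pr(X):
    v=K@(Ci[:3]@np.r_[X,1]);return v[:2]/v[2]
c,m=blob(im,(0,0,640,400),(5,200,120),(20,255,255));r=cv2.minAreaRect(c);print(r)
d=np.array([.829,.146,.538]);P=np.array([.601,-.221,.159])
cen=np.array(r[0]);ray=C[:3,:3]@np.linalg.inv(K)@np.r_[cen,1];o=C[:3,3]
# mid of tab top surface: 7.5mm inward, +~4mm up
print("tab mid xy at z .159:",(o+ray*(.159-o[2])/ray[2]),"expected",P-.0075*d+np.array([-.003,0,.006]))
for X in(P+.03*d,P,P-.045*d):
    p=pr(X);cv2.circle(im,tuple(int(v) for v in p),4,(0,255,0),1);print(p)
cv2.imwrite("pics/wrist1.png",im)
E
```

```text
((305.0, 176.0), (0.0, 0.0), 0.0)
tab mid xy at z .159: [ 0.59969171 -0.20951525  0.159     ] expected [ 0.5917825 -0.222095   0.160965 ]
[316.88735946 154.45048725]
[316.5768493  176.74069541]
[316.18521405 204.85452978]
```

View pics/wrist1.png

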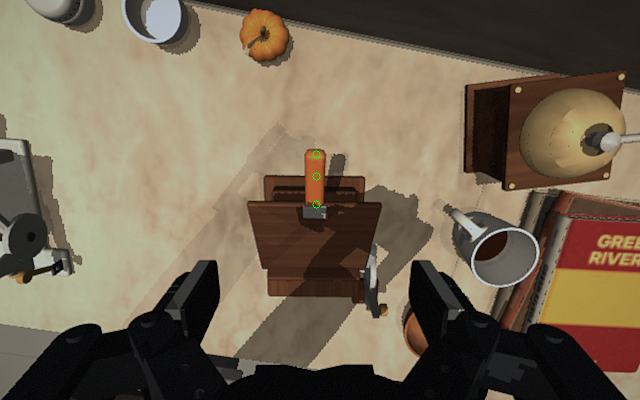

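The wrist view shows the tab at (316,150–205), and the projected points lie on it to within a few pixels. The fingers are clear. I'll descend and close.

```bash
python3 -m jog '{"travel":[[0,-1,-38],[0,-1,-38],[0,0,-35],[0,0,-27],[0,0,-20]],"dr":[[0,0,0],[0,0,0],[0,0,0],[0,0,0],[0,0,0]],"jaw":[0,0,0,0,0]}' 40
python3 -m jog '{"travel":[[0,0,0],[0,0,0],[0,0,0],[0,0,0],[0,0,0]],"dr":[[0,0,0],[0,0,0],[0,0,0],[0,0,0],[0,0,0]],"jaw":[120,255,255,255,255]}'
python3 -m jog '{"travel":[[0,0,0],[0,0,0],[0,0,0],[0,0,0],[0,0,0]],"dr":[[0,0,0],[0,0,0],[0,0,0],[0,0,0],[0,0,0]],"jaw":[255,255,255,255,255]}'
```

```text
time: 1.98
eef_pos: [0.5976, -0.2232, 0.1369]
tcp_rot: [0.996, 0.086, -0.002, -0.001]
contact_force: [0.4, -0.4, -0.8]
opening: 0.997
time: 2.4
eef_pos: [0.6016, -0.2234, 0.1436]
tcp_rot: [0.996, 0.087, 0.002, 0.001]
contact_force: [-0.1, 0.4, -0.3]
opening: 0.296
time: 2.82
eef_pos: [0.6005, -0.2223, 0.141]
tcp_rot: [0.996, 0.087, 0.0, -0.0]
contact_force: [-0.6, 0.0, -1.3]
opening: -0.004
```

The jaws shut fully, so the grasp missed the tab. I'll look.

```bash
python3 - <<'E'
from h import *
w=read_camera("wrist")[...,::-1];s=read_camera("scene")[...,::-1];cv2.imwrite("pics/s1.png",s);cv2.imwrite("pics/w1.png",w)
a=cv2.resize(w[60:400,180:460],(400,486));b=cv2.resize(s[60:240,300:448],(400,486),interpolation=2)
cv2.imwrite("pics/c2.png",np.hstack([a,b]))
E
```

```text
(no output)
```

View pics/c2.png

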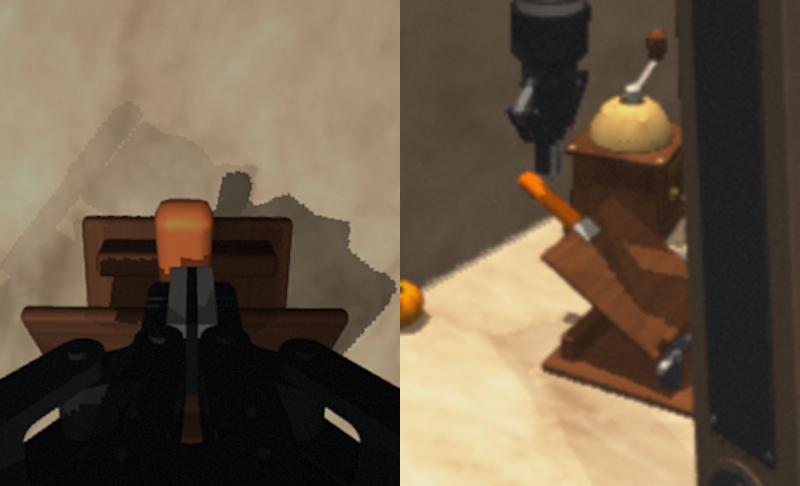

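```bash
python3 - <<'E'
from h import *
from scipy.spatial.transform import Rotation as Ro
s=get_state();print(s["eef_pos"],s["opening"],s["contact_force"],s["qpos"])
K,R,t=cam("scene")
def ps(X): v=K@(R@np.array(X)+t);return np.round(v[:2]/v[2],1)
i=camera_info("wrist");Kw=np.array(i["K"]);M=np.array(i["mount"]);print(Kw.tolist())
v=Kw@(np.linalg.inv(M)[:3]@[0,0,0,1]);print("tcp wrist px",v[:2]/v[2])
e=np.array(s["eef_pos"])
for dz in(0,.019,.04,.06,.1):print(dz,ps(e+[0,0,dz]))
for n,roi in(("s1",(335,110,370,150)),):
    c,m=blob(cv2.imread(f"pics/{n}.png"),roi,(5,200,150),(20,255,255));print(cv2.minAreaRect(c))
c,m=blob(cv2.imread("pics/w1.png"),(270,190,360,260),(5,150,90),(20,255,255));print("wrist tab bbox",cv2.boundingRect(c))
# where would tab points project in the wrist view if at P?
T=np.eye(4);T[:3,:3]=Ro.from_quat(s["tcp_rot"]).as_matrix();T[:3,3]=e;Ci=np.linalg.inv(T@M)
d=np.array([.829,.146,.538]);P=np.array([.601,-.221,.159])
for k in(.03,0,-.045):
    v=Kw@(Ci[:3]@np.r_[P+k*d,1]);print(k,v[:2]/v[2],ps(P+k*d))
t=read_camera("top")[...,::-1];cv2.imwrite("pics/t1.png",t)
z=cv2.resize(t[100:300,340:480],(560,800)[:2],interpolation=2)[:600]
cv2.imwrite("pics/c3.png",np.hstack([z[:,:],]))
E
```

```text
[ 0.6004842  -0.22227058  0.14083656] -0.005763569045415091 [-0.80390348  0.23085802  0.52048817] [-5.12758983e-01  2.57283728e-01  1.71209980e+00  8.26984544e-06
  1.17238112e+00  8.83093048e-01]
[[329.29606365674067, 0.0, 313.85802690956035], [0.0, 329.29606365674067, 199.0679833868718], [0.0, 0.0, 1.0]]
tcp wrist px [314.36332928 232.61744649]
0 [352.6 137.3]
0.019 [352.7 131. ]
0.04 [352.8 124. ]
0.06 [352.9 117.2]
0.1 [353.  103.2]
((354.90985107421875, 132.50819396972656), (25.095230102539062, 5.505585670471191), 39.80556869506836)
wrist tab bbox (288, 201, 40, 55)
0.03 [312.06728448 211.12036391] [344.2 124.1]
0 [312.25461216 244.86977611] [352.3 131.4]
-0.045 [312.45946555 281.77666439] [364.4 142.5]
```

```bash
python3 - <<'E'
from h import *
w=cv2.imread("pics/w1.png");t=cv2.imread("pics/t1.png")
a=cv2.resize(w[185:305,265:365],(500,600),interpolation=2);b=cv2.resize(t[130:230,385:435],(300,600),interpolation=2)
cv2.imwrite("pics/c4.png",np.hstack([a,b]))
E
```

```text
(no output)
```

View pics/c4.png

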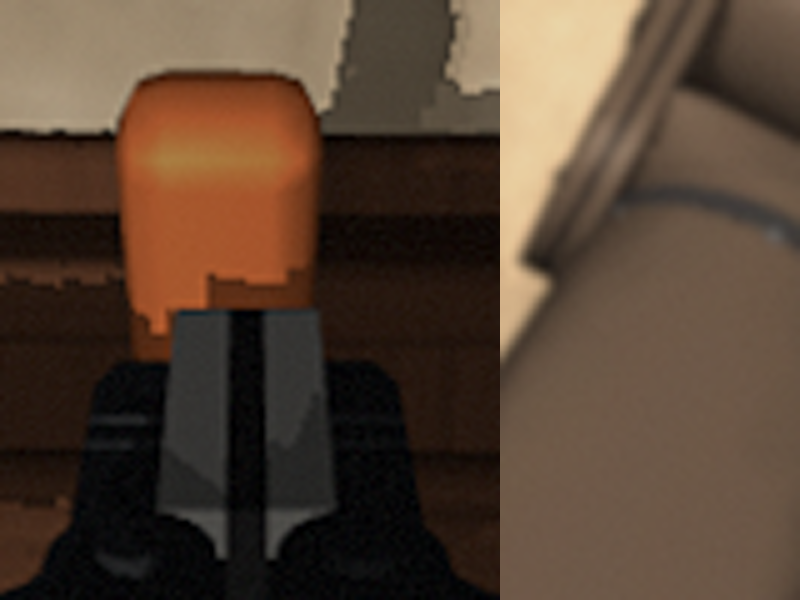

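Both views put the visible fingertips about 38–40 mm above where the reported TCP should be: scene row 125 against the expected 137, wrist row 247 against 232. So the shut fingers hover just above the tab, and the tab hasn't moved. I'll open, go down about 38 mm while watching the force, and close again.

```bash
python3 -m jog '{"travel":[[0,0,5],[0,0,0],[0,0,0],[0,0,0],[0,0,0]],"dr":[[0,0,0],[0,0,0],[0,0,0],[0,0,0],[0,0,0]],"jaw":[0,0,0,0,0]}'
python3 -m jog '{"travel":[[0,0,0],[0,0,0],[0,0,-10],[0,0,-10],[0,0,-5]],"dr":[[0,0,0],[0,0,0],[0,0,0],[0,0,0],[0,0,0]],"jaw":[0,0,0,0,0]}'
python3 -m jog '{"travel":[[0,0,-5],[0,0,-5],[0,0,-4],[0,0,-3],[0,0,-1]],"dr":[[0,0,0],[0,0,0],[0,0,0],[0,0,0],[0,0,0]],"jaw":[0,0,0,0,0]}'
python3 -m jog '{"travel":[[0,0,0],[0,0,0],[0,0,0],[0,0,0],[0,0,0]],"dr":[[0,0,0],[0,0,0],[0,0,0],[0,0,0],[0,0,0]],"jaw":[120,255,255,255,255]}'
python3 -m jog '{"travel":[[0,0,0],[0,0,0],[0,0,0],[0,0,0],[0,0,0]],"dr":[[0,0,0],[0,0,0],[0,0,0],[0,0,0],[0,0,0]],"jaw":[255,255,255,255,255]}'
python3 - <<'E'
from h import *
w=read_camera("wrist")[...,::-1];s=read_camera("scene")[...,::-1]
cv2.imwrite("pics/c5.png",np.hstack([cv2.resize(w[140:340,220:420],(400,400)),cv2.resize(s[90:190,310:410],(400,400),interpolation=2)]))
E
```

```text
time: 3.38
eef_pos: [0.6005, -0.2223, 0.1459]
tcp_rot: [0.996, 0.087, -0.0, -0.0]
contact_force: [0.4, 0.3, -0.6]
opening: 0.708
time: 3.8
eef_pos: [0.5994, -0.2218, 0.1183]
tcp_rot: [0.996, 0.087, -0.001, -0.001]
contact_force: [-0.5, 0.4, -0.5]
opening: 1.0
time: 4.22
eef_pos: [0.6002, -0.2222, 0.1022]
tcp_rot: [0.996, 0.087, -0.0, -0.0]
contact_force: [0.6, 0.6, 0.8]
opening: 0.998
time: 4.63
eef_pos: [0.6007, -0.2224, 0.1033]
tcp_rot: [0.996, 0.087, 0.0, 0.0]
contact_force: [0.2, 2.3, 2.9]
opening: 0.302
time: 5.05
eef_pos: [0.6005, -0.2193, 0.103]
tcp_rot: [0.996, 0.087, -0.0, -0.003]
contact_force: [0.5, 6.9, 2.7]
opening: 0.228
```

View pics/c5.png

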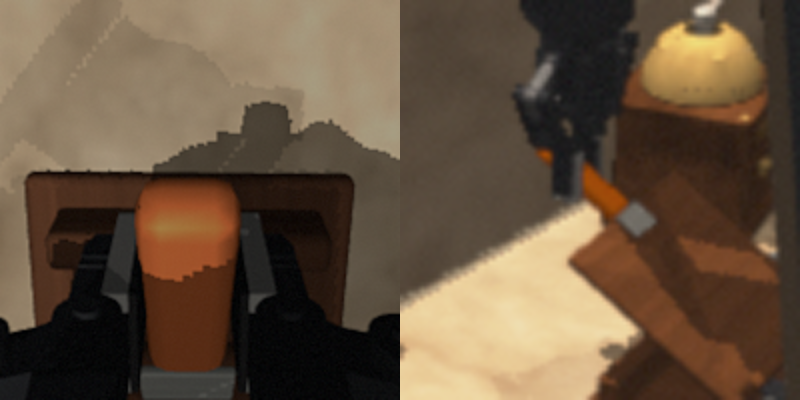

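The tab is gripped now: opening 0.228 is about 19.4 mm, and both views show the pads either side of the orange. There's a 7 N lateral load, so I'll relieve it and then start along the arc about the hinge.

```bash
python3 -m jog '{"travel":[[0,3,0],[-5,-1,7],[-5,-1,7],[-6.5,-1,7.5],[-6.5,-1,7.5]],"dr":[[0,0,0],[0,0,0],[0,0,0],[0,0,0],[0,0,0]],"jaw":[255,255,255,255,255]}'
python3 -m jog '{"travel":[[0,0,0],[0,0,0]],"dr":[[0,0,0],[0,0,0]],"jaw":[255,255]}'
```

```text
time: 5.57
eef_pos: [0.5766, -0.2234, 0.1322]
tcp_rot: [0.996, 0.087, -0.0, -0.0]
contact_force: [0.9, -1.1, -4.8]
opening: 0.223
time: 5.73
eef_pos: [0.5763, -0.2235, 0.1324]
tcp_rot: [0.996, 0.087, -0.001, -0.0]
contact_force: [-1.1, 0.3, -0.3]
opening: 0.223
```

```bash
python3 -m jog '{"travel":[[-7.5,-1.3,7],[-7.5,-1.3,7],[-8,-1.4,6.2],[-8,-1.4,6.2],[0,0,0]],"dr":[[0,0,0],[0,0,0],[0,0,0],[0,0,0],[0,0,0]],"jaw":[255,255,255,255,255]}'
python3 -m jog '{"travel":[[-8.5,-1.5,5.4],[-8.5,-1.5,5.4],[0,0,0]],"dr":[[0,0,0],[0,0,0],[0,0,0]],"jaw":[255,255,255]}'
python3 -m jog '{"travel":[[-9,-1.6,4.5],[-9,-1.6,4.5],[0,0,0]],"dr":[[0,0,0],[0,0,0],[0,0,0]],"jaw":[255,255,255]}'
python3 -m jog '{"travel":[[-9.5,-1.7,3.6],[-9.5,-1.7,3.6],[0,0,0],[0,0,0]],"dr":[[0,0,0],[0,0,0],[0,0,0],[0,0,0]],"jaw":[255,255,255,255]}'
python3 - <<'E'
from h import *
w=read_camera("wrist")[...,::-1];s=read_camera("scene")[...,::-1]
cv2.imwrite("pics/c6.png",np.hstack([cv2.resize(w[140:400,220:420],(400,520)),cv2.resize(s[70:200,310:410],(400,520),interpolation=2)]))
E
```

```text
time: 6.15
eef_pos: [0.5443, -0.2288, 0.1588]
tcp_rot: [0.996, 0.087, -0.001, -0.0]
contact_force: [-1.7, 0.4, -4.7]
opening: 0.225
time: 6.4
eef_pos: [0.5274, -0.2317, 0.1692]
tcp_rot: [0.996, 0.087, -0.001, -0.0]
contact_force: [-1.6, 0.6, -5.7]
opening: 0.224
time: 6.65
eef_pos: [0.5094, -0.2347, 0.178]
tcp_rot: [0.996, 0.087, -0.001, -0.001]
contact_force: [-1.3, 1.6, -7.3]
opening: 0.224
time: 6.98
eef_pos: [0.491, -0.2378, 0.1849]
tcp_rot: [0.996, 0.087, -0.001, -0.001]
contact_force: [-2.1, 4.0, -8.1]
opening: 0.225
```

View pics/c6.png

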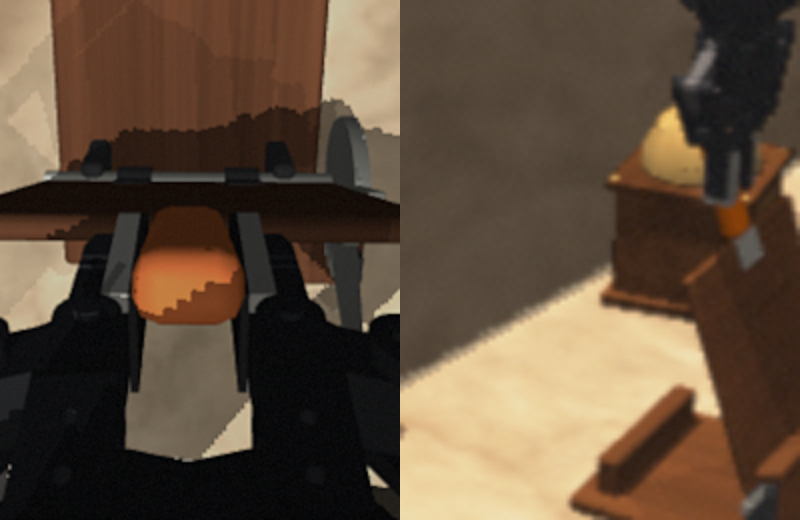

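The board is steep, about 1.25 rad from the TCP arc, and the tab is still centred between the pads. I'll go slightly further for margin and then lower back along the arc.

```bash
python3 -m jog '{"travel":[[-6.8,-1.2,2],[-6.8,-1.2,1.7],[0,0,0],[0,0,0]],"dr":[[0,0,0],[0,0,0],[0,0,0],[0,0,0]],"jaw":[255,255,255,255]}'
python3 -m jog '{"travel":[[6.8,1.2,-1.7],[6.8,1.2,-2],[9.5,1.7,-3.6],[9.5,1.7,-3.6],[0,0,0]],"dr":[[0,0,0],[0,0,0],[0,0,0],[0,0,0],[0,0,0]],"jaw":[255,255,255,255,255]}'
python3 -m jog '{"travel":[[9,1.6,-4.5],[9,1.6,-4.5],[8.5,1.5,-5.4],[8.5,1.5,-5.4],[0,0,0]],"dr":[[0,0,0],[0,0,0],[0,0,0],[0,0,0],[0,0,0]],"jaw":[255,255,255,255,255]}'
python3 -m jog '{"travel":[[8,1.4,-6.2],[8,1.4,-6.2],[7.5,1.3,-7],[7.5,1.3,-7],[0,0,0]],"dr":[[0,0,0],[0,0,0],[0,0,0],[0,0,0],[0,0,0]],"jaw":[255,255,255,255,255]}'
```

```text
time: 7.42
eef_pos: [0.4782, -0.24, 0.1886]
tcp_rot: [0.996, 0.087, -0.0, -0.001]
contact_force: [-1.8, 5.2, -10.4]
opening: 0.22
time: 7.83
eef_pos: [0.5104, -0.2347, 0.1785]
tcp_rot: [0.996, 0.088, -0.003, -0.001]
contact_force: [-3.6, 4.5, -4.5]
opening: 0.226
time: 8.25
eef_pos: [0.5465, -0.2286, 0.1597]
tcp_rot: [0.996, 0.088, -0.001, -0.0]
contact_force: [-3.5, 5.3, -1.5]
opening: 0.229
time: 8.67
eef_pos: [0.5784, -0.2233, 0.1336]
tcp_rot: [0.996, 0.087, 0.0, -0.0]
contact_force: [-2.3, 5.2, -0.1]
opening: 0.225
```

```bash
python3 -m jog '{"travel":[[6.6,1.2,-7.6],[6.6,1.2,-7.6],[5.9,1,-8.4],[5.9,1,-8.4],[0,0,0]],"dr":[[0,0,0],[0,0,0],[0,0,0],[0,0,0],[0,0,0]],"jaw":[255,255,255,255,255]}'
python3 -m jog '{"travel":[[5,0.9,-8.8],[5,0.9,-8.8],[0,0,0]],"dr":[[0,0,0],[0,0,0],[0,0,0]],"jaw":[255,255,255]}'
```

```text
time: 9.08
eef_pos: [0.6043, -0.2189, 0.1019]
tcp_rot: [0.996, 0.087, 0.001, 0.0]
contact_force: [-0.9, 6.2, 1.0]
opening: 0.231
time: 9.33
eef_pos: [0.6146, -0.2172, 0.0845]
tcp_rot: [0.996, 0.087, 0.002, 0.0]
contact_force: [-0.2, 6.3, 1.2]
opening: 0.223
```

The board passes the 0.57 notch with almost no load, so the pawl is out. I'll keep lowering.

```bash
python3 -m jog '{"travel":[[4.1,1.2,-9.3],[4.1,1.2,-9.3],[3.2,1,-9.7],[3.2,1,-9.7],[0,0,0]],"dr":[[0,0,0],[0,0,0],[0,0,0],[0,0,0],[0,0,0]],"jaw":[255,255,255,255,255]}'
python3 -m jog '{"travel":[[2.2,0.4,-10],[2.2,0.4,-10],[1.2,0.2,-6],[1,0.2,-6],[0,0,0]],"dr":[[0,0,0],[0,0,0],[0,0,0],[0,0,0],[0,0,0]],"jaw":[255,255,255,255,255]}'
```

```text
time: 9.75
eef_pos: [0.6304, -0.2146, 0.0451]
tcp_rot: [0.996, 0.087, 0.004, 0.002]
contact_force: [3.6, -0.2, 1.5]
opening: 0.224
time: 10.17
eef_pos: [0.6364, -0.2135, 0.0118]
tcp_rot: [0.996, 0.087, 0.003, 0.002]
contact_force: [6.7, -2.3, 0.2]
opening: 0.224
```

```bash
python3 -m jog '{"travel":[[1,0,-5],[0.5,0,-5],[0,0,0]],"dr":[[0,0,0],[0,0,0],[0,0,0]],"jaw":[255,255,255]}'
python3 -m jog '{"travel":[[0.5,0,-4],[0,0,-3],[0,0,0]],"dr":[[0,0,0],[0,0,0],[0,0,0]],"jaw":[255,255,255]}'
```

```text
time: 10.42
eef_pos: [0.637, -0.2134, 0.0017]
tcp_rot: [0.996, 0.087, 0.002, 0.002]
contact_force: [6.2, -3.4, 0.4]
opening: 0.226
time: 10.67
eef_pos: [0.6372, -0.2133, -0.0034]
tcp_rot: [0.996, 0.087, 0.001, 0.002]
contact_force: [3.1, -1.9, 6.3]
opening: 0.218
```

```bash
python3 -m jog '{"travel":[[0,0,-2],[0,0,0],[0,0,0]],"dr":[[0,0,0],[0,0,0],[0,0,0]],"jaw":[255,255,255]}'
python3 - <<'E'
from h import *
w=read_camera("wrist")[...,::-1];s=read_camera("scene")[...,::-1]
cv2.imwrite("pics/c7.png",np.hstack([cv2.resize(w[140:400,220:420],(400,520)),cv2.resize(s[90:220,310:410],(400,520),interpolation=2)]))
E
```

```text
time: 10.92
eef_pos: [0.6372, -0.2134, -0.0036]
tcp_rot: [0.996, 0.087, 0.001, 0.002]
contact_force: [-0.8, -1.2, 13.0]
opening: 0.227
```

View pics/c7.png

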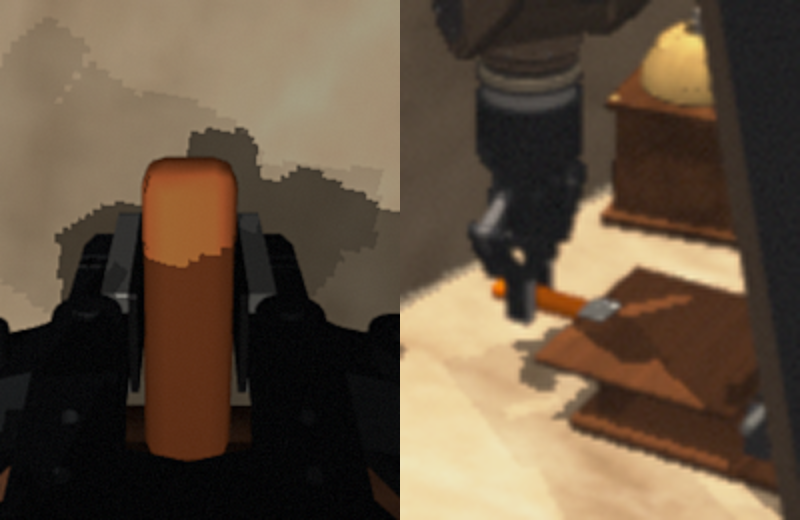

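The scene view shows the board level on its stop, and z no longer falls while Fz rises to 13 N. I'll ease off, open, and retreat straight up.

```bash
python3 -m jog '{"travel":[[0,0,2],[0,0,0],[0,0,0],[0,0,0],[0,0,0]],"dr":[[0,0,0],[0,0,0],[0,0,0],[0,0,0],[0,0,0]],"jaw":[255,120,0,0,0]}'
python3 -m jog '{"travel":[[0,0,0],[0,0,0],[0,0,0],[0,0,5],[0,0,10]],"dr":[[0,0,0],[0,0,0],[0,0,0],[0,0,0],[0,0,0]],"jaw":[0,0,0,0,0]}'
python3 -m jog '{"travel":[[0,0,30],[0,0,40],[0,0,40],[0,0,40],[0,0,40]],"dr":[[0,0,0],[0,0,0],[0,0,0],[0,0,0],[0,0,0]],"jaw":[0,0,0,0,0]}'
python3 -m jog '{"travel":[[0,0,20],[0,0,0],[0,0,0]],"dr":[[0,0,0],[0,0,0],[0,0,0]],"jaw":[0,0,0]}'
python3 - <<'E'
from h import *
from scipy.spatial.transform import Rotation as Ro
s=read_camera("scene")[...,::-1];o=cv2.imread("pics/scene0.png")
K,R,t=cam("scene")
def ps(X): v=K@(R@np.array(X)+t);return np.round(v[:2]/v[2],1)
c,m=blob(s,(325,130,375,185),(5,200,150),(20,255,255));print("tab px",cv2.minAreaRect(c))
u=np.array([.985,.174,0]);H=np.array([.433,-.25,.049]);print("flat expect mid",ps(H+.1975*u),"at .08",ps(H+.1975*u+[0,0,.0158]))
d=cv2.absdiff(s,o)[195:345,195:350].max(2);print("white stand diff px>40:",(d>40).sum())
cv2.imwrite("pics/end.png",s)
E
```

```text
time: 11.43
eef_pos: [0.6341, -0.2106, -0.0065]
tcp_rot: [0.996, 0.088, -0.002, -0.001]
contact_force: [0.8, -0.3, -0.4]
opening: 0.783
time: 11.85
eef_pos: [0.6345, -0.211, 0.0092]
tcp_rot: [0.996, 0.087, -0.001, -0.001]
contact_force: [0.9, -0.4, -0.8]
opening: 1.004
time: 12.27
eef_pos: [0.6356, -0.2115, 0.2037]
tcp_rot: [0.996, 0.087, 0.001, 0.0]
contact_force: [0.6, 0.0, -0.3]
opening: 1.003
time: 12.52
eef_pos: [0.6367, -0.212, 0.224]
tcp_rot: [0.996, 0.087, 0.002, 0.002]
contact_force: [-0.5, -0.0, 0.3]
opening: 1.0
tab px ((343.9245300292969, 163.76414489746094), (21.977689743041992, 4.807618618011475), 15.945395469665527)
flat expect mid [343.5 164.3] at .08 [343.5 159.5]
white stand diff px>40: 0
```

View pics/end.png

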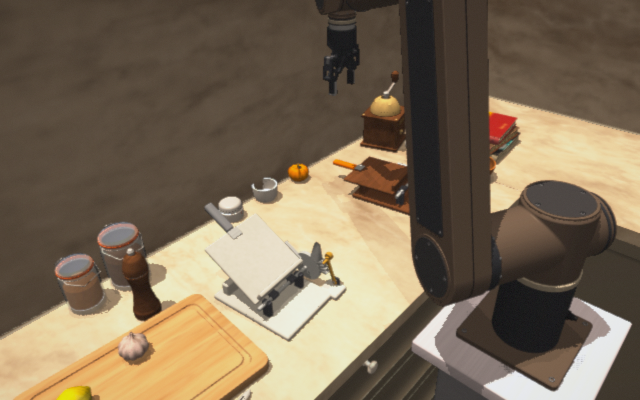

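The walnut board lies flat: the tab is at (343.9,163.8), and flat predicts (343.5,164.3). The gripper is clear and the white stand hasn't changed.

```bash
python3 -c "
from plant import *
print(sign_off())"
```

```text
the job is handed in; nothing more can be done
None
```

The walnut stand is folded flat and I've handed the job in; the sign-off reports no verdict. I lifted the board by its orange tab to about 1.3 rad, then lowered it by hand at about 0.6 rad/s or less. It passed the notches with almost no load, so the pawl was out. I pressed it onto its stop (13 N), released it and moved straight up, finishing at about 12.6 s of the 48 s allowed.

**Last checks:**
- **Board:** the tab is within 1 px of where it should be when flat; 0.08 rad would show about 5 px higher.
- **White stand:** no pixels changed in its part of the scene picture.
- **Gripper:** it is open and clear of everything, with wrist force near zero.

**What disagreed:** the first grasp shut on air. The cameras showed the fingertips about 38 mm above the reported tool point. I never found out why, so I went 38 mm lower and gripped the tab on the second try. The lift angle comes from the tool's path, not from a direct measurement of the board.

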